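# Park the toy crane in the slotted garage

## Robot

A 6-joint arm with a two-finger parallel gripper is mounted at the origin on the work surface. World frame = base frame: x ahead of the robot, y to its left, z up, the work surface at z = 0. Lengths are in m, angles in degrees, forces in N, time in s.
With the tool pointing down it reaches from about 0.4 to 0.825 m from the base axis. Payload 7 kg.
Tool frame: the origin (TCP) lies on the centre line of the jaws, within the pads' length; the fingertips stand 19 mm ahead of it and the grasp point (between the pads) is the TCP; z points along the fingers, y is the line along which they close (so a half turn about z gives the same grasp; the last joint's range is limited). The gripper opens to 88 mm and grips with 3 to 60 N. Pads are 19 mm wide; open, the fingers measure 130 mm over their backs; the gripper's body (78 mm by 193 mm) begins 47 mm behind the grasp point.
Start: joints at [-51.904, 20.546, 0.682, 0, -70.136, -16.507], TCP at [0.248, -0.628, 0.216] pointing down, gripper open.
Joint ranges: [-176.03, 176.03], [-82.01, 121.73], [-58.28, 71.71], [-173.87, 95.51], [-174.79, -0.11], [-173.66, 173.66]. Speed limits (degrees/s): [136.94, 136.94, 172.46, 180, 180, 180].

## Interface

Orientations are given as [roll, pitch, yaw] about the fixed x, y, z axes, in that order (R = Rz(yaw) Ry(pitch) Rx(roll)).
In Python, from plant import ctrl gives the robot as it stands.
- The arm moves only by the tool move_arm, never from a script. Its argument "motion" is a list of rows, each a list of 3 entries, a list of its own where there are three numbers: the shift along the tool's x, y, z in mm, then the turn, a rotation vector about the tool's x, y, z in degrees, then the closure, from 0 (fully open) to 1 (shut). A call has 1 to 10 rows; each row is the pose to reach, as a shift and turn from the pose commanded when the call began, along the tool's axes at that moment; what a row does not reach only later rows make up. A row lasts 1/12 s, in which the tool goes at most 41.7 mm and 7.16 degrees, less where a joint would pass 70% of its speed; a pose out of reach is approached as far as the arm can. A call with a gripper value outside its range is refused whole. The fingers move at their own pace and stop on an object; the grip force is fixed at half the most. Time passes only in rows, so rows that repeat a pose let the fingers close. It gives the time, the measured TCP pose, the force, the opening and the grip force at its end, in the units of the state.
- ctrl.get_obs(): the state, without advancing time (a new reading comes with each control period).
- ctrl.snapshot(name): name is "scene" or "side" or "wrist"; returns a dict with "color" (480x640x3 uint8, blue, green, red), "camera_matrix" (3x3 intrinsics, pixels), "cam_to_world" (4x4, takes a point from camera to world coordinates). Camera axes: x right, y up, looking along -z (the intrinsics and any distortion apply to the point x, -y, -z); pixel columns grow to the right and rows downward; lengths in m; the calibration is good to about 2 mm. The wrist camera is an equidistant fisheye: a pixel r from the principal point sees the ray r / f radians off the axis. A picture is of the moment at which its call begins. There is no depth.
- ctrl.close_job(): hands the job in; it is judged then, once.
The state is a dict: "clock": time; "joint_pos": joint angles; "qvel": joint speeds; "tau": joint torques, N m; "tool_pos": TCP position; "orientation": TCP orientation; "force": force on the tool from outside, world axes, zero at the start; "moment": the same for the moment, N m; "opening": finger opening in m; "gripper_force": force on a finger pad.
Only numpy, scipy, OpenCV 4.12 (cv2) and the standard library are available. Lean on these libraries where they do the work, as an engineer would, in place of code of your own. Each camera call takes 0.05 s, during which the arm holds its last target. There are 200 camera calls.

## Task

The white ambulance is blocking the wooden garage: stand it lengthways in the middle of the cork mat. Then park the steel toy crane in the garage, jib end first: its body goes in under the roof while its mast runs along the slot, in to the corner and then sideways to the end of the side branch; leave it there standing on its wheels. Keep both toys upright and leave the toys standing around them where they are.

Things in the scene. Friction and masses are not known exactly. Their poses are not given: they have to be found in the camera images.
- bay: fixed beech toy garage, 210 mm deep (x) by 210 wide (y), open only at its front (-x, near the robot); origin: centre of underside, z up. Walls 12 mm (186 clear between sides, back inner face at x = 93). Roof 14 mm thick, 66 to 80 mm above the table, with an L-shaped slot 34 mm wide: entry lane along y = -45 from the front edge to a corner at x = 20, then a side branch along x = 20 towards +y
- slot_mouth (a point): centre of the slot where it opens at the roof's front edge, at roof-top height (in the bay's frame -105, -45, 80 mm)
- slot_corner (a point): centre of the slot's corner at roof-top height (in the bay's frame 20, -45, 80 mm); the slot's far edge lies 17 mm beyond it, at x = 37
- slot_end (a point): where the mast stands when the crane is parked: on the centre line of the side branch, 17 mm short of its closed end (y = 62), roof-top height (in the bay's frame 20, 45, 80 mm)
- crane: loose steel toy crane truck, 0.4 kg; origin: middle of underside (wheel bottoms), x to its nose, z up. Body 110 mm long, 60 wide, 50 high; wheels do not turn. Square 18 mm mast at the origin, up to 135 mm; on it a jib 14 mm wide, 135 to 147 high, from x = -35 to 80, with a 22 mm wide counterweight at x = -47 to -25 and a small hook hanging to 110 mm height at x = 62 to 76
- crane_grip (a point): point on the bare mast's axis to grip, 112 mm above the crane's underside, above the roof when the crane is in the garage; grip across the mast's y faces from above, a finger on either side of the jib
- jib_tip (a point): front end of the jib, 80 mm ahead of the mast and 141 mm above the crane's underside
- ambulance: loose white plastic toy ambulance, 0.16 kg, 130 mm long (x, nose to +x), 52 wide; origin: middle of underside (wheel bottoms), z up; wheels do not turn. Box body x = -65 to 25, flat sides 10 to 60 mm high; light bar on top to 68 mm; lower cab in front. Starts crosswise in front of the slot's mouth
- mat: fixed cork mat 190 mm (its x) by 110 mm (its y), 4 mm thick, origin at the centre of its underside; it lies to the left or right of the bay, the crane on the other side
- bus: bystander: wooden toy bus 100 mm long, 42 wide, 54 high; origin under its middle
- roller: bystander: grey toy road roller 115 mm long, 44 wide, 80 high; origin under its middle
- cone: bystander: grey toy traffic cone 72 mm high on a 56 mm square foot; origin under its middle
- wagon: bystander: wooden log wagon 85 mm long, 48 high; origin under its middle
Things that resemble listed ones, but are neither listed nor needed, are in the scene too. Leave any pink look-alike of the crane alone.

How it is judged:
By the outcome, as a careful person would: the job done as asked, in the order asked, and still so for the second after the job is handed in, with the robot touching nothing.
It also fails if it takes over 69 s, if anything falls off the work surface, if the arm or the gripper's body presses on something with over 40 N, if the wrist force passes 120 N, or if a joint passes its speed limit or range.

## Working session

There is one attempt and no reset: what is moved stays moved. The work goes in short steps, Python scripts to look and compute and a tool call to move; the robot and the scene stay as the last step left them, time stands still between calls to the robot, and variables do not carry over. Pictures are saved under pics/ and viewed, at most 10 in all, crops included, and the job is handed in when it is done.

Besides the shell and the picture viewer there is one more tool, called after "Request:" by a JSON object that holds its "fn" and its "kwargs". move_arm: Moves the arm, as the interface text tells. Its arguments: {"type":"object","properties":{"motion":{"type":"array"}},"required":["motion"]}

```bash
ls; mkdir -p pics
python3 - <<'E'
from plant import ctrl
import cv2,numpy as np
a=[]
for n in("scene","side"):
    s=ctrl.snapshot(n);cv2.imwrite(f"pics/{n}0.png",s["color"]);np.savez(f"pics/{n}0.npz",**s)
    print(n,s["camera_matrix"].tolist(),s["cam_to_world"].round(4).tolist(),s.keys())
print(ctrl.get_obs())
E
```

```text
pics
scene [[498.0792654655272, 0.0, 320.9080950632474], [0.0, 498.0792654655272, 234.49229864292548], [0.0, 0.0, 1.0]] [[0.4552, -0.7656, 0.4545, 1.0003], [0.8904, 0.3938, -0.2283, -0.2427], [-0.0042, 0.5086, 0.861, 1.0247], [0.0, 0.0, 0.0, 1.0]] dict_keys(['color', 'camera_matrix', 'cam_to_world'])
side [[528.8527326533996, 0.0, 321.77140420694855], [0.0, 528.8527326533996, 238.02493842450795], [0.0, 0.0, 1.0]] [[-0.9751, 0.1563, -0.1572, 0.3183], [-0.2212, -0.6395, 0.7363, 0.9689], [0.0146, 0.7527, 0.6581, 0.9463], [0.0, 0.0, 0.0, 1.0]] dict_keys(['color', 'camera_matrix', 'cam_to_world'])
{'clock': 0.1, 'joint_pos': array([-5.19061075e+01,  2.05882643e+01,  6.38753515e-01, -1.77864614e-02,
       -7.01377069e+01, -1.65061439e+01]), 'qvel': array([-0.02011838, -0.09098504,  0.11388955,  0.13972539, -0.03430181,
       -0.08126613]), 'tau': array([-1.04226827e-03, -5.84162199e+01,  2.93752849e+01,  7.01546565e+00,
        1.01941256e-02, -6.34711841e-05]), 'tool_pos': array([ 0.2481391 , -0.62723244,  0.21550367]), 'orientation': array([ 1.79911626e+02, -8.75021156e-03, -1.58418300e+02]), 'force': array([-0.47528394, -0.37260364,  0.49241835]), 'moment': array([ 0.05907653,  0.014541  , -0.00235125]), 'gripper_force': 0.0, 'opening': 0.0876521294853715}
```

View pics/scene0.png

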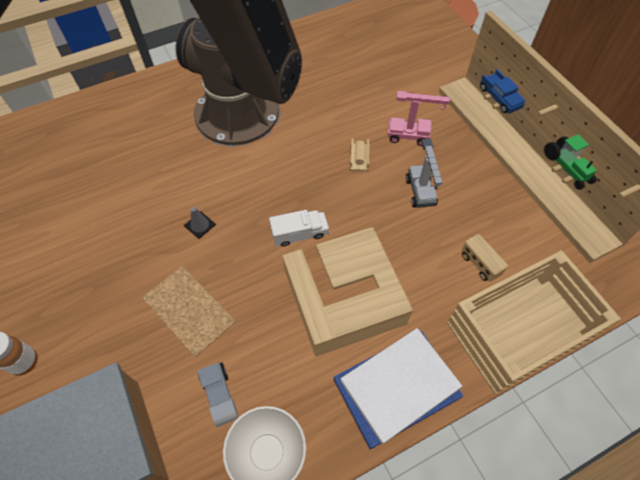

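View pics/side0.png

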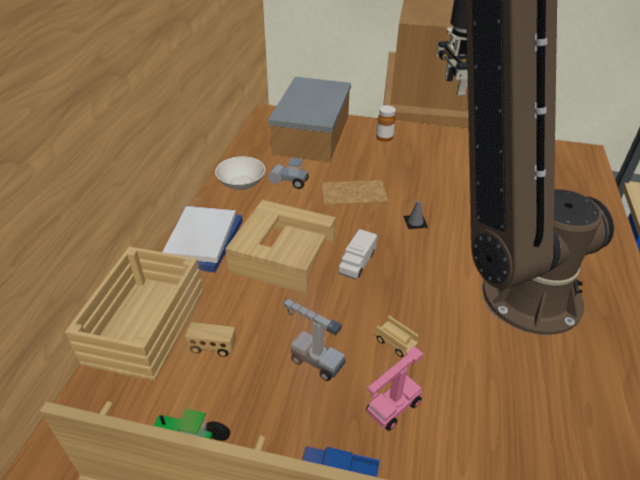

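Scene: bay at about (345,290), ambulance (298,227), crane (425,180), mat (188,310), and cone (200,222). The grey roller is at (217,393), the bus at (485,255) and the wagon at (360,155). The side view shows the same things: bay roof (282,240), ambulance (358,253), crane (318,345), mat (354,191). Next, enlarged crops.

```bash
cat > h.py <<'E'
import cv2,numpy as np
from scipy.optimize import least_squares
def load(n): return np.load(f"pics/{n}.npz")
def ray(s,px):
    px=np.atleast_2d(np.array(px,float));K=s["camera_matrix"];T=s["cam_to_world"]
    d=np.c_[(px[:,0]-K[0,2])/K[0,0],-(px[:,1]-K[1,2])/K[1,1],-np.ones(len(px))]@T[:3,:3].T
    return T[:3,3],d
def plane(s,px,z):
    o,d=ray(s,px);return o+d*((z-o[2])/d[:,2])[:,None]
def tri(s1,p1,s2,p2):
    o1,d1=ray(s1,p1);o2,d2=ray(s2,p2);out=[]
    for a,b in zip(d1,d2):
        t=np.linalg.lstsq(np.c_[a,-b],o2-o1,rcond=None)[0]
        q1,q2=o1+a*t[0],o2+b*t[1];out.append(np.r_[(q1+q2)/2,np.linalg.norm(q1-q2)])
    return np.array(out)
def proj(s,P):
    T=s["cam_to_world"];c=(np.atleast_2d(P)-T[:3,3])@T[:3,:3];K=s["camera_matrix"]
    return np.c_[K[0,0]*c[:,0]/-c[:,2]+K[0,2],K[1,1]*-c[:,1]/-c[:,2]+K[1,2]]
E
python3 - <<'E'
from h import *
for n,x,y,w,h in(("scene0",260,125,200,150),("side0",220,195,240,180)):
    c=load(n)["color"][y:y+h,x:x+w];cv2.imwrite(f"pics/{n}c.png",cv2.resize(c,(800,600),interpolation=cv2.INTER_CUBIC))
# mat
for n in("scene0","side0"):
    s=load(n);hsv=cv2.cvtColor(s["color"],cv2.COLOR_BGR2HSV)
    print(n,[hsv[y,x].tolist() for x,y in ([(188,310),(180,300),(250,300),(120,240)] if n=="scene0" else [(354,191),(340,190),(400,250),(300,200)])])
E
```

```text
scene0 [[16, 104, 160], [16, 103, 173], [14, 132, 155], [14, 133, 155]]
side0 [[17, 122, 159], [17, 123, 153], [15, 156, 144], [15, 149, 159]]
```

View pics/scene0c.png

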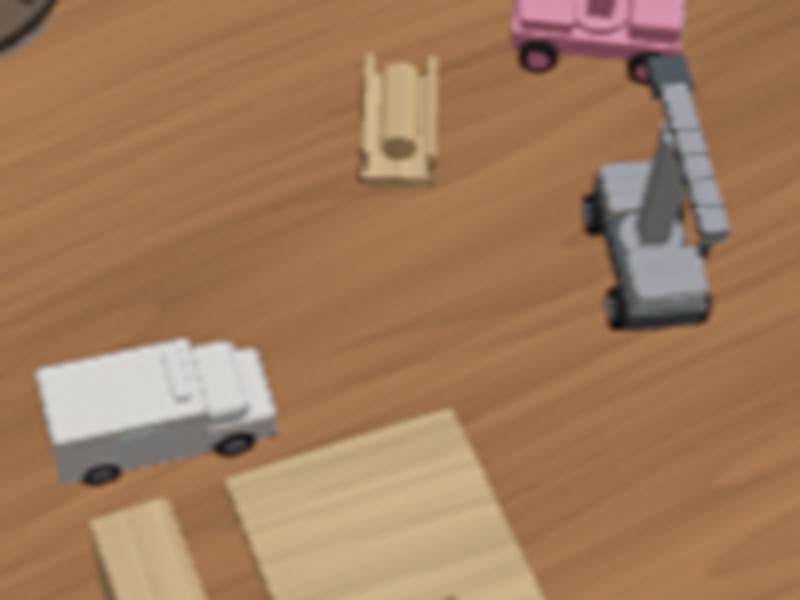

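View pics/side0c.png

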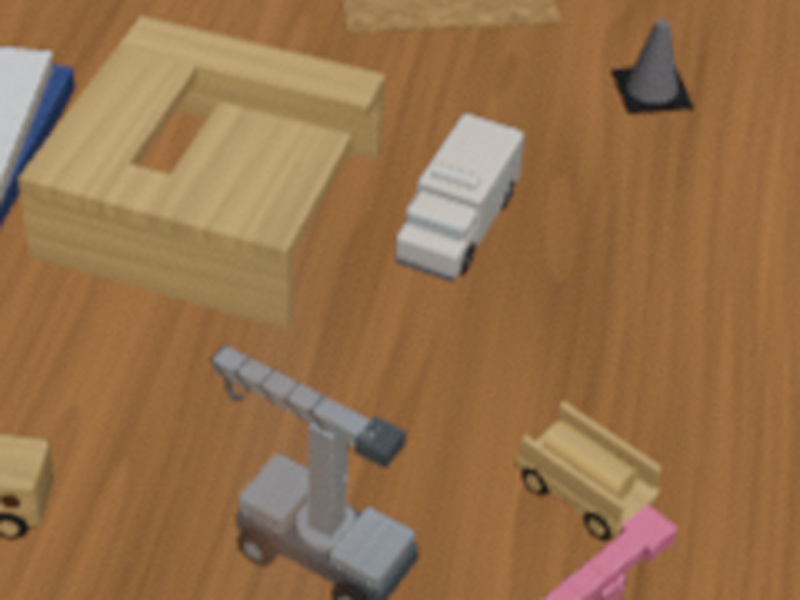

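Scene crop: ambulance rear roof edge at (270,218)–(274,236), bay front-right roof corner at (373,227), crane jib from (427,140) to (439,182). Side crop: roof corners (335,217), (262,200), (227,249), (307,270); jib tip about (288,300), counterweight about (338,327).

Run:
```python
from h import *
A,B=load("scene0"),load("side0")
np.set_printoptions(suppress=True,precision=4)
sc=lambda p:np.array(p,float)/4+[260,125]
sd=lambda p:np.array(p,float)/(10/3)+[220,195]
print("roof F+y, F-y, B+y, B-y");r=tri(A,[(373,227.5),(282.8,255),(410.5,308),(314.5,345)],B,sd([(290,250),(385,72),(22,180),(140,17)]));print(r)
print("slot mouth +y edge",plane(A,sc([(226,482),(165,500)]),.08),plane(B,sd([(352,136)]),.08))
print("amb rear+x,rear-x");print(tri(A,sc([(55,443),(38,370)]),B,sd([(463,115),(523,130)])))
print(plane(A,sc([(55,443),(38,370),(190,340),(210,415)]),.06), plane(B,sd([(463,115),(523,130)]),.06))
print("jib tip, cw end");print(tri(A,sc([(714,232),(668,57)]),B,sd([(220,350),(393,440)])))
print(plane(A,sc([(714,232),(668,57)]),.147),plane(B,sd([(220,350),(390,438)]),.147))
# colour masks: mat
for n,s,(x,y,w,h),z in(("sc",A,(135,255,110,110),.004),("sd",B,(312,172,85,40),.004)):
    lab=cv2.GaussianBlur(cv2.cvtColor(s["color"],cv2.COLOR_BGR2LAB),(5,5),0)[y:y+h,x:x+w].astype(float)
    g=lab[...,1]; g=((g-g.min())/(np.ptp(g))*255).astype(np.uint8)
    t,m=cv2.threshold(g,0,255,cv2.THRESH_BINARY_INV+cv2.THRESH_OTSU)
    m=cv2.morphologyEx(m,cv2.MORPH_OPEN,np.ones((3,3)))
    c=max(cv2.findContours(m,0,1)[0],key=cv2.contourArea)[:,0].astype(float)+[x,y]
    P=plane(s,c,z)[:,:2];R=cv2.minAreaRect((P*1000).astype(np.float32));print("mat",n,R)
```

```text
roof F+y, F-y, B+y, B-y
[[ 0.5357  0.1185  0.0788  0.0045]
 [ 0.5096 -0.089   0.0815  0.0019]
 [ 0.7396  0.0916  0.0787  0.0032]
 [ 0.7178 -0.1168  0.0777  0.    ]]
slot mouth +y edge [[ 0.522  -0.0133  0.08  ]
 [ 0.5169 -0.0477  0.08  ]] [[ 0.5178 -0.0108  0.08  ]]
amb rear+x,rear-x
[[ 0.444  -0.082   0.0571  0.0003]
 [ 0.396  -0.0714  0.0599  0.0011]]
[[ 0.4455 -0.0826  0.06  ]
 [ 0.3967 -0.0712  0.06  ]
 [ 0.4182  0.0155  0.06  ]
 [ 0.4689  0.0031  0.06  ]] [[ 0.4437 -0.0784  0.06  ]
 [ 0.3956 -0.0718  0.06  ]]
jib tip, cw end
[[0.5377 0.2772 0.1465 0.0004]
 [0.4219 0.3226 0.1481 0.0014]]
[[0.5382 0.277  0.147 ]
 [0.4219 0.3235 0.147 ]] [[0.5374 0.2775 0.147 ]
 [0.4234 0.3202 0.147 ]]
mat sc ((496.47039794921875, -316.7721252441406), (193.03688049316406, 112.39781188964844), 18.07602310180664)
mat sd ((497.6539001464844, -315.6507263183594), (192.2019805908203, 117.90313720703125), 17.209903717041016)
```

```bash
cat >> h.py <<'E'
from scipy.spatial.transform import Rotation as Ro
def go(*targets):
    from plant import ctrl
    o=ctrl.get_obs();R=Ro.from_euler("xyz",o["orientation"],degrees=True);p=o["tool_pos"]
    print("t",round(o["clock"],2),"tcp",(p*1000).round(1),"rpy",o["orientation"].round(1),"F",o["force"].round(1),"open",round(o["opening"]*1000,1),"j",o["joint_pos"].round(0))
    for x,y,z,yaw in targets:
        G=Ro.from_euler("xyz",[180,0,yaw],degrees=True)
        print("shift",(R.inv().apply(np.array([x,y,z])-p)*1000).round(1).tolist(),"rot",(R.inv()*G).as_rotvec(degrees=True).round(1).tolist())
E
python3 - <<'E'
from h import *
A,B=load("scene0"),load("side0")
print("cone,wagon,roller,bus",plane(A,[(200,228),(360,160),(217,395),(485,262)],.02).round(3)[:,:2].tolist())
go((.432,-.033,.16,-104))
E
```

```text
cone,wagon,roller,bus [[0.323, -0.222], [0.318, 0.214], [0.703, -0.325], [0.704, 0.321]]
t 0.1 tcp [ 248.1 -627.2  215.5] rpy [ 179.9   -0.  -158.4] F [-0.5 -0.4  0.5] open 87.7 j [-52.  21.   1.  -0. -70. -17.]
shift [-389.6, 484.9, 56.2] rot [0.1, 0.0, -54.4]
```

Request:
{"fn": "move_arm", "kwargs": {"motion": [[[-390,485,56],[0,0,-54.4],0],[[-390,485,56],[0,0,-54.4],0],[[-390,485,56],[0,0,-54.4],0],[[-390,485,56],[0,0,-54.4],0],[[-390,485,56],[0,0,-54.4],0],[[-390,485,56],[0,0,-54.4],0],[[-390,485,56],[0,0,-54.4],0],[[-390,485,56],[0,0,-54.4],0],[[-390,485,56],[0,0,-54.4],0],[[-390,485,56],[0,0,-54.4],0]]}}

```text
clock: 0.93
tool_pos: [0.371, -0.2294, 0.1789]
orientation: [-180.0, 0.0, -104.0]
force: [2.2, -0.5, 0.8]
opening: 0.0877
gripper_force: 0.0
```

```bash
python3 -c "
from h import *
go((.432,-.033,.16,-104))"
```

```text
t 0.93 tcp [ 371.  -229.4  178.9] rpy [-180.    0. -104.] F [ 2.2 -0.5  0.8] open 87.7 j [ -6.  -1. -31.  -0. -60.  -8.]
shift [-205.3, -11.7, 18.9] rot [-0.0, 0.0, -0.0]
```

Request:
{"fn": "move_arm", "kwargs": {"motion": [[[-205,-12,19],[0,0,0],0],[[-205,-12,19],[0,0,0],0],[[-205,-12,19],[0,0,0],0],[[-205,-12,19],[0,0,0],0],[[-205,-12,19],[0,0,0],0],[[-205,-12,19],[0,0,0],0],[[-205,-12,19],[0,0,0],0],[[-205,-12,19],[0,0,0],0]]}}

```text
clock: 1.6
tool_pos: [0.432, -0.0351, 0.1597]
orientation: [180.0, -0.0, -103.9]
force: [-0.3, -0.8, 0.0]
opening: 0.0878
gripper_force: 0.0
```

Run:
```python
from h import *
from plant import ctrl
s=ctrl.snapshot("wrist");np.savez("pics/w1.npz",**s);cv2.imwrite("pics/w1.png",s["color"]);print(s["camera_matrix"],s["cam_to_world"].round(3))
go((.432,-.033,.045,-104))
```

```text
[[371.64829954   0.         321.91469507]
 [  0.         371.64829954 237.69584609]
 [  0.           0.           1.        ]] [[-0.971 -0.23  -0.069  0.413]
 [ 0.24  -0.93  -0.278 -0.111]
 [-0.    -0.286  0.958  0.329]
 [ 0.     0.     0.     1.   ]]
t 1.65 tcp [431.9 -35.7 159.8] rpy [ 180.   -0. -104.] F [ 0.3 -0.1  0.7] open 87.5 j [ 22.   0. -33.  -0. -57. -36.]
shift [-2.7, 0.5, 114.8] rot [0.0, -0.0, -0.0]
```

View pics/w1.png

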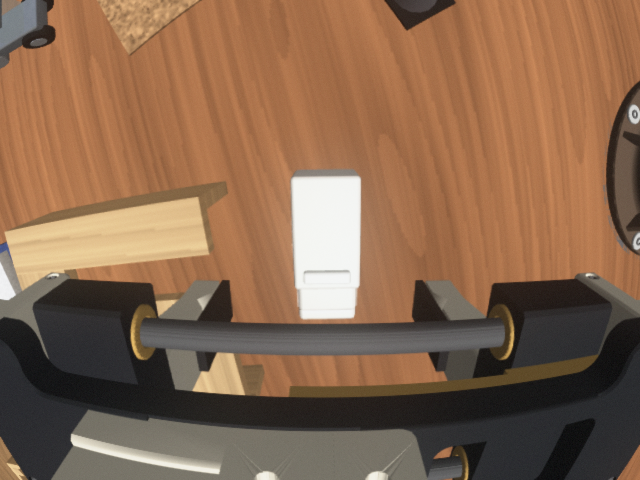

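Wrist picture: the ambulance is centred and square between the open fingers (body columns 293–360, finger faces about 212–432). Descend and grip.

Request:
{"fn": "move_arm", "kwargs": {"motion": [[[-3,1,40],[0,0,0],0],[[-3,1,78],[0,0,0],0],[[-3,1,105],[0,0,0],0],[[-3,1,115],[0,0,0],0],[[-3,1,115],[0,0,0],0],[[-3,1,115],[0,0,0],0.6],[[-3,1,115],[0,0,0],0.6],[[-3,1,115],[0,0,0],0.6],[[-3,1,115],[0,0,0],0.6],[[-3,1,115],[0,0,0],0.6]]}}

```text
clock: 2.48
tool_pos: [0.4328, -0.032, 0.0459]
orientation: [-179.9, 0.1, -104.0]
force: [-0.2, -0.1, -0.5]
opening: 0.06
gripper_force: 0.0
```

```bash
python3 -c "
from h import *
go((.432,-.033,.16,-104))"
```

```text
t 2.48 tcp [432.8 -32.   45.9] rpy [-1.799e+02  1.000e-01 -1.040e+02] F [-0.2 -0.1 -0.5] open 60.0 j [ 22.   9. -42.   0. -39. -36.]
shift [1.0, 0.3, -114.1] rot [-0.1, 0.1, -0.0]
```

Request:
{"fn": "move_arm", "kwargs": {"motion": [[[0,0,0],[0,0,0],0.8],[[0,0,0],[0,0,0],0.8],[[0,0,0],[0,0,0],0.8],[[0,0,0],[0,0,0],0.8],[[0,0,-15],[0,0,0],0.8],[[0,0,-40],[0,0,0],0.8],[[0,0,-70],[0,0,0],0.8],[[0,0,-100],[0,0,0],0.8],[[0,0,-110],[0,0,0],0.8],[[0,0,-110],[0,0,0],0.8]]}}

```text
clock: 3.32
tool_pos: [0.4339, -0.0315, 0.1578]
orientation: [-179.7, 0.2, -104.0]
force: [0.1, 0.6, -0.9]
opening: 0.0512
gripper_force: 29.9
```

```bash
python3 -c "
from h import *
go((.478,-.322,.155,-162.4))"
```

```text
t 3.32 tcp [433.9 -31.5 157.8] rpy [-179.7    0.2 -104. ] F [ 0.1  0.6 -0.9] open 51.2 j [ 22.   0. -33.   0. -56. -36.]
shift [271.3, -112.9, 2.5] rot [-0.2, 0.3, 58.4]
```

Request:
{"fn": "move_arm", "kwargs": {"motion": [[[15,-6,1],[0,0,3],0.8],[[45,-19,1],[0,0,9],0.8],[[80,-33,1],[0,0,16],0.8],[[115,-48,2],[0,0,23],0.8],[[150,-62,2],[0,0,30],0.8],[[185,-77,2],[0,0,37],0.8],[[220,-92,2],[0,0,44],0.8],[[250,-104,2],[0,0,51],0.8],[[265,-110,2],[0,0,56],0.8],[[271,-113,2],[-0.2,0.3,58.4],0.8]]}}

```text
clock: 4.15
tool_pos: [0.4752, -0.3247, 0.1507]
orientation: [179.9, -0.5, -162.9]
force: [0.1, 0.2, -1.1]
opening: 0.0513
gripper_force: 29.9
```

Run:
```python
from h import *
from plant import ctrl
go((.478,-.322,.051,-162.4))
```

```text
t 4.15 tcp [ 475.2 -324.7  150.7] rpy [ 179.9   -0.5 -162.9] F [ 0.1  0.2 -1.1] open 51.3 j [-15.  14. -17.   0. -59. -58.]
shift [-4.3, 1.5, 99.6] rot [0.1, -0.5, -0.5]
```

Request:
{"fn": "move_arm", "kwargs": {"motion": [[[0,0,20],[0,0,0],0.8],[[0,0,50],[0,0,0],0.8],[[0,0,75],[0,0,0],0.8],[[0,0,90],[0,0,0],0.8],[[0,0,95],[0,0,0],0.8],[[0,0,95],[0,0,0],0.8],[[0,0,95],[0,0,0],0.8]]}}

```text
clock: 4.73
tool_pos: [0.4757, -0.3225, 0.0579]
orientation: [180.0, -0.4, -162.4]
force: [-0.1, 0.2, -0.6]
opening: 0.0515
gripper_force: 29.9
```

Run:
```python
from h import *
from plant import ctrl
go((.478,-.322,.051,-162.4))
ims=[]
for n,(x,y) in(("scene",(110,230)),("side",(290,130))):
    s=ctrl.snapshot(n);np.savez(f"pics/{n}2.npz",**s);ims.append(cv2.resize(s["color"][y:y+140,x:x+130],None,fx=3,fy=3,interpolation=2))
cv2.imwrite("pics/m2.png",np.hstack(ims))
```

```text
t 4.73 tcp [ 475.7 -322.5   57.9] rpy [ 180.    -0.4 -162.4] F [-0.1  0.2 -0.6] open 51.5 j [-15.  20. -23.   0. -47. -58.]
shift [-2.4, -0.2, 6.8] rot [0.0, -0.4, 0.0]
```

View pics/m2.png

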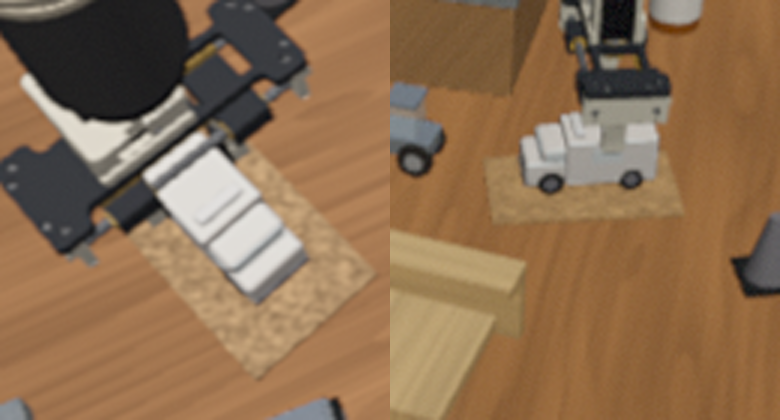

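Both views show the ambulance upright over the mat, yaw aligned. The side crop suggests it sits slightly to the rear: nose (523,183), rear (657,180), mat ends about 488 and 678. I'll measure that.

Run:
```python
from h import *
A,B=load("scene2"),load("side2")
u=np.array([np.cos(np.radians(17.6)),np.sin(np.radians(17.6))])
f=lambda P:np.c_[(P[:,:2]-[.497,-.316])@u,(P[:,:2]-[.497,-.316])@[-u[1],u[0]]]*1000
cs=lambda p:np.array(p)/3+[110,230]; cd=lambda p:(np.array(p)-[390,0])/3+[290,130]
print("side nose/rear bottom",f(plane(B,cd([(523.,183),(657,180)]),.02)).round(1))
print("scene nose low corners",f(plane(A,cs([(258.,300),(308,256)]),.02)).round(1))
print("mat ends side",f(plane(B,cd([(493.,221),(683,213),(486,157)]),.004)).round(1))
print("mat nose corners scene",f(plane(A,cs([(258.,379),(374,271)]),.004)).round(1))
```

```text
side nose/rear bottom [[ 60.8  15.5]
 [-72.6  19. ]]
scene nose low corners [[ 57.6 -19. ]
 [ 56.6  26.4]]
mat ends side [[ 93.7  54.2]
 [-94.1  53.5]
 [ 91.4 -53.6]]
mat nose corners scene [[ 96.4 -53. ]
 [ 92.   54.8]]
```

Request:
{"fn": "move_arm", "kwargs": {"motion": [[[-6,0,0],[0,0,0],0.8],[[-6,0,3],[0,0,0],0.8],[[-6,0,6],[0,0,0],0.8],[[-6,0,8],[0,0,0],0.8],[[-6,0,8],[0,0,0],0.8],[[-6,0,8],[0,0,0],0.8]]}}

```text
clock: 5.33
tool_pos: [0.4813, -0.3207, 0.0499]
orientation: [180.0, -0.3, -162.4]
force: [-0.3, -0.7, -1.9]
opening: 0.0513
gripper_force: 29.9
```

```bash
python3 -c "
from h import *
go((.482,-.320,.051,-162.4))"
```

```text
t 5.33 tcp [ 481.3 -320.7   49.9] rpy [ 180.    -0.3 -162.4] F [-0.3 -0.7 -1.9] open 51.3 j [-14.  21. -23.   0. -46. -58.]
shift [-0.9, 0.4, -1.1] rot [0.0, -0.3, -0.0]
```

Request:
{"fn": "move_arm", "kwargs": {"motion": [[[0,0,0.5],[0,0,0],0.3],[[0,0,0.5],[0,0,0],0.2],[[0,0,0.5],[0,0,0],0.2],[[0,0,0.5],[0,0,0],0.2],[[0,0,0.5],[0,0,0],0.2],[[0,0,-20],[0,0,0],0.2],[[0,0,-60],[0,0,0],0.2],[[0,0,-100],[0,0,0],0.0],[[0,0,-140],[0,0,0],0.0],[[0,0,-160],[0,0,0],0.0]]}}

```text
clock: 6.17
tool_pos: [0.4838, -0.3215, 0.2156]
orientation: [-179.8, -0.1, -162.4]
force: [1.0, -0.4, 0.2]
opening: 0.084
gripper_force: 0.0
```

Run:
```python
from h import *
go((.4645,.3059,.23,-21.4),(.47,.0,.23,-90))
```

```text
t 6.17 tcp [ 483.8 -321.5  215.6] rpy [-1.798e+02 -1.000e-01 -1.624e+02] F [ 1.  -0.4  0.2] open 84.0 j [-14.  12. -12.   0. -66. -58.]
shift [-171.5, 603.7, -17.2] rot [0.0, -0.3, -141.0]
shift [-84.1, 310.5, -15.8] rot [-0.2, -0.2, -72.4]
```

Request:
{"fn": "move_arm", "kwargs": {"motion": [[[-84,310,-16],[0,0,-72],0],[[-84,310,-16],[0,0,-72],0],[[-84,310,-16],[0,0,-72],0],[[-84,310,-16],[0,0,-72],0],[[-84,310,-16],[0,0,-72],0],[[-84,310,-16],[0,0,-72],0],[[-84,310,-16],[0,0,-72],0],[[-84,310,-16],[0,0,-72],0],[[-84,310,-16],[0,0,-72],0],[[-84,310,-16],[0,0,-72],0]]}}

```text
clock: 7.0
tool_pos: [0.4687, 0.0024, 0.226]
orientation: [179.7, -0.1, -90.2]
force: [-0.5, 0.1, -0.4]
opening: 0.0874
gripper_force: 0.0
```

Run:
```python
from h import *
from plant import ctrl
s=ctrl.snapshot("scene");np.savez("pics/scene3.npz",**s)
go((.4645,.3059,.23,-21.4))
```

```text
t 7.05 tcp [468.7   1.7 225.9] rpy [ 1.797e+02 -1.000e-01 -8.970e+01] F [ 1.4  0.6 -0.5] open 87.4 j [ 24.   1. -23.  -0. -67. -24.]
shift [-304.2, 2.9, -4.4] rot [0.3, 0.1, -68.3]
```

Request:
{"fn": "move_arm", "kwargs": {"motion": [[[-304,3,-4],[0.3,0,-68.3],0],[[-304,3,-4],[0.3,0,-68.3],0],[[-304,3,-4],[0.3,0,-68.3],0],[[-304,3,-4],[0.3,0,-68.3],0],[[-304,3,-4],[0.3,0,-68.3],0],[[-304,3,-4],[0.3,0,-68.3],0],[[-304,3,-4],[0.3,0,-68.3],0],[[-304,3,-4],[0.3,0,-68.3],0],[[-304,3,-4],[0.3,0,-68.3],0],[[-304,3,-4],[0.3,0,-68.3],0]]}}

```text
clock: 7.88
tool_pos: [0.4698, 0.3055, 0.2286]
orientation: [180.0, 0.1, -22.2]
force: [0.0, -0.4, 1.0]
opening: 0.0874
gripper_force: 0.0
```

Run:
```python
from h import *
from plant import ctrl
go((.4645,.3059,.112,-21.4))
w=ctrl.snapshot("wrist");np.savez("pics/w3.npz",**w)
s=load("scene3")
cv2.imwrite("pics/m3.png",np.hstack([cv2.resize(w["color"],(480,360)),cv2.resize(s["color"][250:370,120:220],(300,360),interpolation=2)]))
```

```text
t 7.88 tcp [469.8 305.5 228.6] rpy [ 1.80e+02  1.00e-01 -2.22e+01] F [ 0.  -0.4  1. ] open 87.4 j [ 53.   9. -13.  -0. -68.  15.]
shift [-4.8, 1.5, 116.6] rot [0.0, 0.1, -0.8]
```

View pics/m3.png

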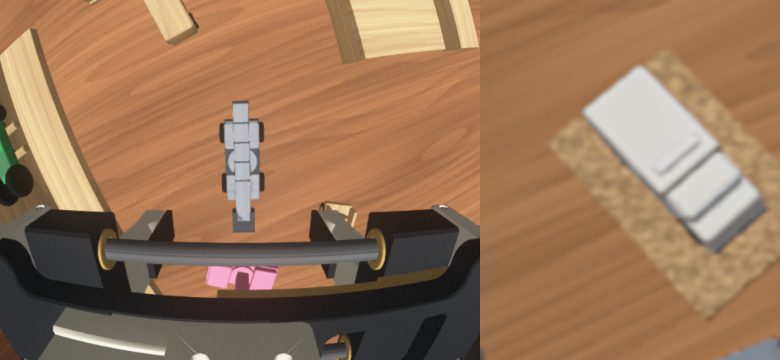

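Ambulance stands on the mat. In the wrist view the crane's jib runs from (240,101) to (243,231), centred between the fingers, so check the mast position by fisheye rays.

```bash
cat >> h.py <<'E'
def wray(s,px,z):
    K=s["camera_matrix"];T=s["cam_to_world"]
    v=(np.atleast_2d(px)-[K[0,2],K[1,2]])/K[0,0];r=np.linalg.norm(v,axis=1);k=np.sin(r)/r
    d=np.c_[v[:,0]*k,-v[:,1]*k,-np.cos(r)]@T[:3,:3].T;o=T[:3,3]
    return o+d*((z-o[2])/d[:,2])[:,None]
E
python3 - <<'E'
from h import *
w=load("w3");print(wray(w,np.array([(240.5,101.),(243,231)])*4/3,.147).round(4))
w=load("w1");print("bay -y front roof corner",wray(w,[(201.,197),(212,253)],.08).round(4))
# ambulance check in scene3: white mask roof corners
s=load("scene3");h=cv2.cvtColor(s["color"],cv2.COLOR_BGR2HSV)[250:370,120:240]
m=((h[...,1]<45)&(h[...,2]>150)).astype(np.uint8);c=max(cv2.findContours(m,0,1)[0],key=cv2.contourArea)
R=cv2.minAreaRect((plane(s,c[:,0]+[120.,250],.045)[:,:2]*1000).astype(np.float32));print(R)
u=np.array([np.cos(np.radians(17.6)),np.sin(np.radians(17.6))])
P=plane(s,np.array([(585,110),(640,67),(720,137),(660,190)])/3.+[120-160,250],.064)[:,:2]-[.497,-.316];print("roof in mat",(np.c_[P@u,P@[-u[1],u[0]]]*1000).round(1))
E
```

```text
[[0.5385 0.2773 0.147 ]
 [0.4196 0.3231 0.147 ]]
bay -y front roof corner [[ 0.5066 -0.0885  0.08  ]
 [ 0.5118 -0.0469  0.08  ]]
((493.4842529296875, -315.57806396484375), (142.8541259765625, 53.80794906616211), 19.278366088867188)
roof in mat [[-60.5 -24.8]
 [-60.7  22.8]
 [ 23.   30.1]
 [ 25.4 -23.2]]
```

Request:
{"fn": "move_arm", "kwargs": {"motion": [[[0,0,30],[0,0,0],0],[[0,0,60],[0,0,0],0],[[0,0,90],[0,0,0],0],[[0,0,100],[0,0,0],0],[[0,0,100],[0,0,0],0],[[0,0,100],[0,0,0],0]]}}

```text
clock: 8.43
tool_pos: [0.4704, 0.3045, 0.1299]
orientation: [-180.0, 0.1, -22.6]
force: [-0.4, 0.6, 0.1]
opening: 0.0872
gripper_force: 0.0
```

```bash
python3 -c "
from h import *
go((.4638,.306,.112,-21.2))"
```

```text
t 8.43 tcp [470.4 304.5 129.9] rpy [-1.80e+02  1.00e-01 -2.26e+01] F [-0.4  0.6  0.1] open 87.2 j [ 53.  14. -21.  -0. -55.  15.]
shift [-6.6, 1.2, 17.9] rot [-0.0, 0.1, -1.4]
```

Request:
{"fn": "move_arm", "kwargs": {"motion": [[[-6.5,1,10],[0,0,-1.4],0],[[-6.5,1,18],[0,0,-1.4],0],[[-6.5,1,18],[0,0,-1.4],0.4],[[-6.5,1,18],[0,0,-1.4],0.6],[[-6.5,1,18],[0,0,-1.4],0.7],[[-6.5,1,18],[0,0,-1.4],1],[[-6.5,1,18],[0,0,-1.4],1],[[-6.5,1,18],[0,0,-1.4],1],[[-6.5,1,18],[0,0,-1.4],1],[[-6.5,1,18],[0,0,-1.4],1]]}}

```text
clock: 9.27
tool_pos: [0.4634, 0.3062, 0.1113]
orientation: [-180.0, 0.1, -21.1]
force: [0.8, -0.2, -0.0]
opening: 0.0398
gripper_force: 0.0
```

```bash
python3 -c "
from h import *
go((.4638,.306,.112,-21.2))"
```

```text
t 9.27 tcp [463.4 306.2 111.3] rpy [-1.80e+02  1.00e-01 -2.11e+01] F [ 0.8 -0.2 -0. ] open 39.8 j [ 54.  15. -23.  -0. -53.  15.]
shift [0.4, 0.0, -0.7] rot [-0.0, 0.1, 0.1]
```

Still closing; continue, then lift.

Request:
{"fn": "move_arm", "kwargs": {"motion": [[[0,0,0],[0,0,0],1],[[0,0,0],[0,0,0],1],[[0,0,0],[0,0,0],1],[[0,0,0],[0,0,0],1],[[0,0,0],[0,0,0],1],[[0,0,0],[0,0,0],1],[[0,0,0],[0,0,0],1],[[0,0,0],[0,0,0],1]]}}

```text
clock: 9.93
tool_pos: [0.4634, 0.3062, 0.1112]
orientation: [-180.0, 0.1, -21.1]
force: [0.4, 0.9, -0.6]
opening: 0.0175
gripper_force: 30.0
```

Request:
{"fn": "move_arm", "kwargs": {"motion": [[[0,0,-4],[0,0,0],1],[[0,0,-12],[0,0,0],1],[[0,0,-25],[0,0,0],1],[[0,0,-40],[0,0,0],1],[[0,0,-55],[0,0,0],1],[[0,0,-70],[0,0,0],1],[[0,0,-80],[0,0,0],1],[[0,0,-80],[0,0,0],1],[[0,0,-80],[0,0,0],1]]}}

```text
clock: 10.68
tool_pos: [0.4634, 0.3061, 0.1915]
orientation: [-179.9, 0.1, -21.1]
force: [-0.1, -1.1, -4.0]
opening: 0.0178
gripper_force: 30.0
```

```bash
cat >> h.py <<'E'
BC=np.array([.6257,.0011]);BY=-7.3
def bay(x,y):
    c,s=np.cos(np.radians(BY)),np.sin(np.radians(BY));return BC+np.array([c*x-s*y,s*x+c*y])/1000
E
python3 -c "
from h import *
p=bay(-190,-45);print(p)
go((p[0],p[1],.19,-7.3))"
```

```text
[ 0.43152215 -0.01939297]
t 10.68 tcp [463.4 306.1 191.5] rpy [-1.799e+02  1.000e-01 -2.110e+01] F [-0.1 -1.1 -4. ] open 17.8 j [ 54.  10. -17.  -0. -63.  15.]
shift [87.5, 315.2, 0.8] rot [-0.1, 0.1, -13.8]
```

Request:
{"fn": "move_arm", "kwargs": {"motion": [[[4,14,0],[0,0,-0.5],1],[[12,42,0],[0,0,-2],1],[[22,79,0],[0,0,-3.5],1],[[32,116,0],[0,0,-5],1],[[43,153,0],[0,0,-7],1],[[53,190,0],[0,0,-8.5],1],[[63,227,0],[0,0,-10],1],[[74,265,0],[0,0,-12],1],[[82,296,0],[0,0,-13],1],[[87.5,315,0],[-0.1,0.1,-13.8],1]]}}

```text
clock: 11.52
tool_pos: [0.4295, -0.0225, 0.1898]
orientation: [179.9, 0.2, -7.3]
force: [0.4, -1.2, -3.6]
opening: 0.0177
gripper_force: 30.0
```

```bash
python3 -c "
from h import *
p=bay(-190,-45)
go((p[0],p[1],.115,-7.3))"
```

```text
t 11.52 tcp [429.5 -22.5 189.8] rpy [179.9   0.2  -7.3] F [ 0.4 -1.2 -3.6] open 17.7 j [ 23.  -2. -31.   0. -62.  59.]
shift [1.8, -3.4, 74.8] rot [0.1, 0.2, -0.0]
```

Request:
{"fn": "move_arm", "kwargs": {"motion": [[[0,0,15],[0,0,0],1],[[0,0,40],[0,0,0],1],[[0,0,60],[0,0,0],1],[[0,0,70],[0,0,0],1],[[0,0,74],[0,0,0],1],[[0,0,74],[0,0,0],1],[[0,0,74],[0,0,0],1],[[0,0,74],[0,0,0],1]]}}

```text
clock: 12.18
tool_pos: [0.4323, -0.0193, 0.1175]
orientation: [180.0, -0.0, -7.3]
force: [-0.4, -0.5, -3.6]
opening: 0.0176
gripper_force: 30.0
```

Run:
```python
from h import *
from plant import ctrl
p=bay(-190,-45);q=bay(-105,-45)
go((p[0],p[1],.1155,-7.3),(q[0],q[1],.1155,-7.3))
ims=[]
for n,(x,y) in(("scene",(250,170)),("side",(220,180))):
    s=ctrl.snapshot(n);np.savez(f"pics/{n}4.npz",**s);im=s["color"].copy()
    ims.append(cv2.resize(im[y:y+200,x:x+160] if n=="scene" else im[y:y+200,x:x+160],(400,500),interpolation=2))
cv2.imwrite("pics/m4.png",np.hstack(ims))
```

```text
t 12.18 tcp [432.3 -19.3 117.5] rpy [180.   -0.   -7.3] F [-0.4 -0.5 -3.6] open 17.6 j [ 24.   3. -37.   0. -51.  59.]
shift [-0.7, 0.2, 2.0] rot [0.0, -0.0, 0.0]
shift [84.3, 0.3, 2.0] rot [0.0, -0.0, 0.0]
```

View pics/m4.png

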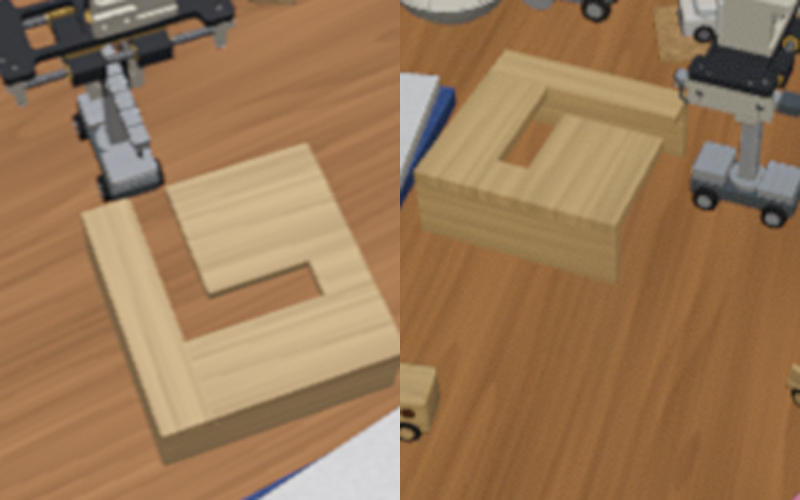

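The pictures show the crane upright in front of the slot. In the scene crop the slot mouth is at (131,200)–(166,187), the far edge (185,341)–(324,293), the slot end (310,262)–(324,293). Check these in the bay frame.

Run:
```python
from h import *
A,B=load("scene4"),load("side4")
c,s=np.cos(np.radians(BY)),np.sin(np.radians(BY))
f=lambda P:((P[:,:2]-BC)@np.array([[c,-s],[s,c]])*1000).round(1).tolist()
a=lambda p:np.array(p,float)/2.5+[250,170]
b=lambda p:(np.array(p,float)-[400,0])/2.5+[220,180]
print("scene corners F+y F-y B-y",f(plane(A,a([(307,144),(82,211),(163,435)]),.08)))
print("mouth -y,+y",f(plane(A,a([(131,200),(166,187)]),.08)))
print("far edge, end",f(plane(A,a([(185,341),(324,293),(310,262)]),.08)))
print("side corners F+y,F-y,B-y,B+y",f(plane(B,b([(617,222),(686,108),(503,50),(417,175)]),.08)))
print("far edge a,b, end near, inner corner, mouth+y",f(plane(B,b([(547,90),(499,158),(528,168),(565,114),(662,140)]),.08)))
# matched two-view slot corner
print(tri(A,a([(324,293),(185,341)]),B,b([(499,158),(547,90)])).round(4))
```

```text
scene corners F+y F-y B-y [[-101.4, 105.2], [-105.0, -103.1], [105.7, -103.5]]
mouth -y,+y [[-100.9, -59.9], [-102.7, -27.1]]
far edge, end [[37.7, -60.5], [36.9, 62.3], [6.7, 62.5]]
side corners F+y,F-y,B-y,B+y [[-104.3, 100.8], [-109.9, -80.3], [107.1, -102.1], [99.7, 109.5]]
far edge a,b, end near, inner corner, mouth+y [[35.2, -55.9], [36.4, 58.8], [3.9, 61.9], [2.4, -26.6], [-103.9, -24.1]]
[[ 6.696e-01  5.720e-02  8.160e-02  2.500e-03]
 [ 6.545e-01 -6.300e-02  7.670e-02  6.000e-04]]
```

Request:
{"fn": "move_arm", "kwargs": {"motion": [[[8,0,1],[0,0,0],1],[[22,0,1.5],[0,0,0],1],[[40,0,1.5],[0,0,0],1],[[58,0,1.5],[0,0,0],1],[[76,0,1.5],[0,0,0],1],[[92,0,1.5],[0,0,0],1],[[104,0,1.5],[0,0,0],1],[[109,0,1.5],[0,0,0],1],[[109,0,1.5],[0,0,0],1]]}}

```text
clock: 13.03
tool_pos: [0.5412, -0.0334, 0.115]
orientation: [179.9, 0.0, -7.3]
force: [-1.0, -0.3, -2.7]
opening: 0.0177
gripper_force: 30.0
```

Run:
```python
from h import *
p=bay(-80,-44.5);q=bay(20,-44.5)
go((p[0],p[1],.1155,-7.3),(q[0],q[1],.1155,-7.3))
```

```text
t 13.03 tcp [541.2 -33.4 115. ] rpy [179.9   0.   -7.3] F [-1.  -0.3 -2.7] open 17.7 j [ 17.  13. -24.   0. -53.  65.]
shift [-0.5, -0.4, -0.5] rot [0.1, 0.0, -0.0]
shift [99.5, -0.5, -0.5] rot [0.1, 0.0, -0.0]
```

Request:
{"fn": "move_arm", "kwargs": {"motion": [[[8,0,-0.5],[0,0,0],1],[[22,0,-0.5],[0,0,0],1],[[38,0,-0.5],[0,0,0],1],[[54,0,-0.5],[0,0,0],1],[[70,0,-0.5],[0,0,0],1],[[84,0,-0.5],[0,0,0],1],[[94,-0.5,-0.5],[0,0,0],1],[[99,-0.5,-0.5],[0,0,0],1],[[99,-0.5,-0.5],[0,0,0],1],[[99,-0.5,-0.5],[0,0,0],1]]}}

```text
clock: 13.87
tool_pos: [0.6375, -0.0452, 0.1155]
orientation: [180.0, 0.1, -7.3]
force: [-0.6, -0.4, -3.8]
opening: 0.0175
gripper_force: 30.0
```

Run:
```python
from h import *
from plant import ctrl
q=bay(20,-44.5);r=bay(20,45.5)
go((q[0],q[1],.1155,-7.3),(r[0],r[1],.1155,-7.3))
ims=[]
for n,(x,y) in(("scene",(250,170)),("side",(220,180))):
    s=ctrl.snapshot(n);np.savez(f"pics/{n}5.npz",**s)
    ims.append(cv2.resize(s["color"][y:y+200,x:x+160],(400,500),interpolation=2))
cv2.imwrite("pics/m5.png",np.hstack(ims))
```

```text
t 13.87 tcp [637.5 -45.2 115.5] rpy [ 1.8e+02  1.0e-01 -7.3e+00] F [-0.6 -0.4 -3.8] open 17.5 j [ 13.  22. -12.   0. -57.  69.]
shift [2.4, 0.0, 0.0] rot [0.0, 0.1, -0.0]
shift [2.4, -90.0, -0.0] rot [0.0, 0.1, -0.0]
```

View pics/m5.png

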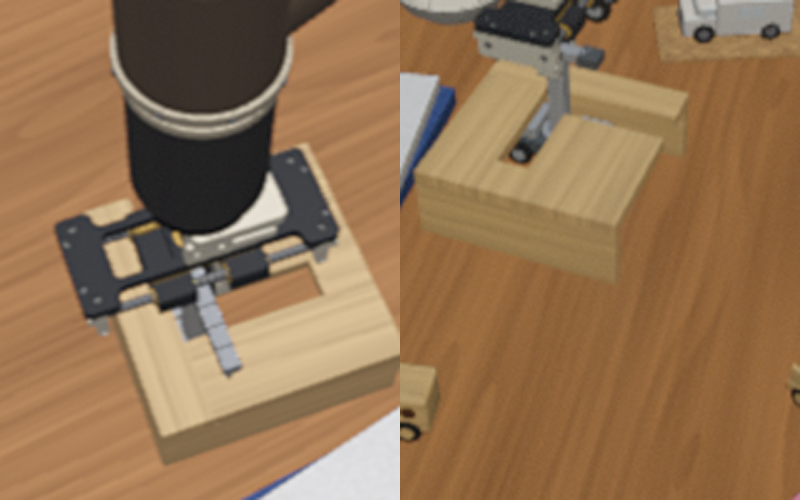

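The mast is at the slot's corner, the jib above the roof, and there is no contact force. Go sideways.

Request:
{"fn": "move_arm", "kwargs": {"motion": [[[2,0,0],[0,0,0],1],[[2,-8,0],[0,0,0],1],[[2,-22,0],[0,0,0],1],[[2,-38,0],[0,0,0],1],[[2,-54,0],[0,0,0],1],[[2,-68,0],[0,0,0],1],[[2,-80,0],[0,0,0],1],[[2,-88,0],[0,0,0],1],[[2,-90,0],[0,0,0],1],[[2,-90,0],[0,0,0],1]]}}

```text
clock: 14.8
tool_pos: [0.6516, 0.0446, 0.1155]
orientation: [179.9, 0.0, -7.2]
force: [-0.1, 0.2, -3.3]
opening: 0.0177
gripper_force: 30.0
```

Run:
```python
from h import *
r=bay(20,45.5)
go((r[0],r[1],.1113,-7.3))
```

```text
t 14.8 tcp [651.6  44.6 115.5] rpy [179.9   0.   -7.2] F [-0.1  0.2 -3.3] open 17.7 j [ 21.  23. -10.   0. -58.  62.]
shift [-0.1, 1.0, 4.2] rot [0.1, 0.0, 0.1]
```

Request:
{"fn": "move_arm", "kwargs": {"motion": [[[0,1,1],[0,0,0],1],[[0,1,2],[0,0,0],1],[[0,1,3],[0,0,0],1],[[0,1,4],[0,0,0],1],[[0,1,4.5],[0,0,0],1],[[0,1,4.5],[0,0,0],1],[[0,1,4.5],[0,0,0],1]]}}

```text
clock: 15.38
tool_pos: [0.6515, 0.0424, 0.1114]
orientation: [179.9, 0.0, -7.3]
force: [-0.2, -1.0, -1.3]
opening: 0.0179
gripper_force: 30.0
```

Run:
```python
from h import *
r=bay(20,45)
go((r[0],r[1],.1113,-7.3))
```

```text
t 15.38 tcp [651.5  42.4 111.4] rpy [179.9   0.   -7.3] F [-0.2 -1.  -1.3] open 17.9 j [ 21.  23. -10.   0. -57.  62.]
shift [-0.3, -0.8, 0.1] rot [0.1, 0.0, -0.0]
```

Request:
{"fn": "move_arm", "kwargs": {"motion": [[[0,0,0.5],[0,0,0],1],[[0,0,0.5],[0,0,0],1],[[0,0,0.5],[0,0,0],0.4],[[0,0,0.5],[0,0,0],0.4],[[0,0,0.5],[0,0,0],0.4],[[0,0,0.5],[0,0,0],0.4],[[0,0,0.5],[0,0,0],0.4],[[0,0,0.5],[0,0,0],0.4],[[0,0,0.5],[0,0,0],0.4],[[0,0,0.5],[0,0,0],0.4]]}}

```text
clock: 16.22
tool_pos: [0.6514, 0.0428, 0.1106]
orientation: [180.0, 0.0, -7.3]
force: [-0.2, -0.6, -0.4]
opening: 0.0524
gripper_force: 0.0
```

Request:
{"fn": "move_arm", "kwargs": {"motion": [[[0,0,-10],[0,0,0],0.4],[[0,0,-30],[0,0,0],0.4],[[0,0,-60],[0,0,0],0.4],[[0,0,-95],[0,0,0],0.4],[[0,0,-125],[0,0,0],0.4],[[-30,0,-140],[0,0,0],0.4],[[-70,0,-140],[0,0,0],0.4],[[-110,0,-140],[0,0,0],0.4],[[-150,0,-140],[0,0,0],0.4],[[-170,0,-140],[0,0,0],0.4]]}}

```text
clock: 17.05
tool_pos: [0.4794, 0.064, 0.2518]
orientation: [-180.0, -0.0, -7.3]
force: [-0.4, 0.0, -0.1]
opening: 0.0525
gripper_force: 0.0
```

Run:
```python
from h import *
from plant import ctrl
go()
ims=[]
for n,(x,y,w,h) in(("scene",(110,130,400,300)),("side",(200,140,240,300))):
    s=ctrl.snapshot(n);np.savez(f"pics/{n}6.npz",**s)
    ims.append(cv2.resize(s["color"][y:y+h,x:x+w],(w*5//4,h*5//4),interpolation=2))
cv2.imwrite("pics/m6.png",np.hstack(ims))
```

```text
t 17.05 tcp [479.4  64.  251.8] rpy [-180.    -0.    -7.3] F [-0.4  0.  -0.1] open 52.5 j [ 31.   1. -19.  -0. -70.  52.]
```

View pics/m6.png

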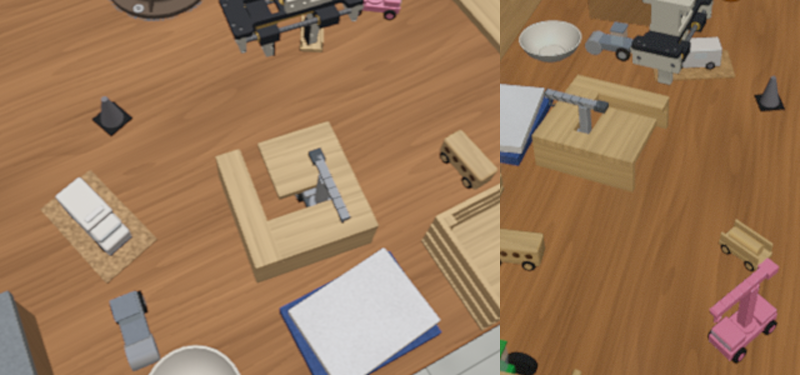

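The crane stands upright at the slot's end (jib (316,152)–(346,219) in the crop), the ambulance is centred on the mat, and the bystanders haven't moved. Handing in.

```bash
python3 -c "
from plant import ctrl
print(ctrl.close_job())"
```

```text
the job is handed in; nothing more can be done
None
```

The job is handed in at about 17 s: the ambulance stands lengthways in the middle of the mat, and the crane is parked upright in the garage at the end of the side branch, with the other toys in my last pictures where they were.

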